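# Set a tube mixer's click dial and start it

### The arm

A 6-joint arm with a two-finger parallel gripper is mounted at the origin on the work surface. World frame = base frame: x ahead of the robot, y to its left, z up, the work surface at z = 0. Lengths are in m, angles in rad, forces in N, time in s.
With the tool pointing down it reaches from about 0.3 to 0.875 m from the base axis. Payload 6.4 kg.
Tool frame: the origin (TCP) lies between the finger pads; the fingertips stand 19 mm ahead of it and the grasp point (between the pads) is the TCP; z points along the fingers, y is the direction in which the jaws open and shut (so a half turn about z gives the same grasp; the last joint's range is limited). The gripper opens to 85 mm and grips with 20 to 120 N. Pads are 22 mm wide; open, the fingers measure 114 mm over their backs; the gripper's body (76 mm by 85 mm) begins 54 mm behind the grasp point. The pads swing forward as they close: fully open they stand 13 mm farther back than shut.
Start: joints at [1.101, 0.181, 1.607, -0, 1.354, -0.206], TCP at [0.15, 0.555, 0.25] pointing down, gripper open.
Joint ranges: [-2.99, 2.99], [-0.89, 2.07], [0.3, 2.58], [-1.14, 4.28], [0, 2.63], [-3.12, 3.12]. Speed limits (rad/s): [2.57, 2.57, 3.01, 3.14, 3.14, 3.14].

### API

Orientations are given as a unit quaternion [w, x, y, z].
In Python, from bench import * gives the robot as it stands.
- The arm moves only by the tool apply_moves, never from a script. Its argument "moves" is a list that holds one entry, the list of rows, each a list of 7 numbers: the shift along the tool's x, y, z in cm, then the turn, a rotation vector about the tool's x, y, z in rad, then the opening, from 0 (shut) to 1 (fully open). A call has 1 to 8 rows; each row is the pose to reach, as a shift and turn from the pose commanded when the call began, along the tool's axes at that moment; what a row does not reach only later rows make up. A row lasts 1/10 s, in which the tool goes at most 50 mm and 8.59 degrees, less where a joint would pass 70% of its speed; a pose out of reach is approached as far as the arm can. A call with a gripper value outside its range is refused whole. The fingers move at their own pace and stop on an object; the grip force is fixed at half the most. Time passes only in rows, so rows that repeat a pose let the fingers close. It gives the time, the measured TCP pose, the force and the opening at its end, in the units of the state.
- get_obs(): the state, without advancing time (a new reading comes with each control period).
- camera(name): name is "scene" or "top"; returns the picture (400x640x3 uint8, red, green, blue); there is no depth.
- get_calibration(name): a dict with "vertical_fov" (degrees; the focal length in pixels is half the picture's height over the tangent of half this angle, whatever the lens; pixels are square), "cx", "cy" (the principal point, pixels), "k1" (the pictures are not rectified: a ray, as slopes to the right and down, at radius r is drawn at 1 + k1 r^2 times it, then the intrinsics apply), "R" (3x3) and "t" (3): a world point X has camera coordinates R X + t. Camera axes: x right, y down, z forward; pixel columns grow to the right and rows downward; lengths in m; the calibration is good to about 2 mm. A picture is of the moment at which its call begins. get_calibration takes no time and is no camera call.
- hand_in(): hands the job in, once; it reports no verdict.
The state is a dict: "time_s": time; "q": joint angles; "dq": joint speeds; "joint_efforts": joint torques, N m; "eef_pos": TCP position; "eef_rot": TCP orientation; "wrist_force": force on the tool from outside, world axes, zero at the start; "torque": the same for the moment, N m; "opening": opening from 0.0 (shut) to 1.0 (fully open).
Only numpy, scipy, OpenCV 4.12 (cv2) and the standard library are available. Lean on these libraries where they do the work, as an engineer would, in place of code of your own. Each camera call takes 0.05 s, during which the arm holds its last target. There are 200 camera calls.

### The job

Give the tube mixer four clicks more speed: with a fingertip push the orange peg so that the black dial turns clockwise (seen from above) by exactly four clicks from where it stands, never running past the fourth click and without pinching or forcing it, then press the green start button all the way down and let it come up. Leave the red stop button and everything standing around alone, and finish with the hand clear.

Things in the scene. Friction and masses are not known exactly. Their poses are not given: they have to be found in the camera images.
- mixer: White tube roller mixer fixed to the bench, its front (-x) towards the robot. Origin on the bench. Flat control deck 70 mm up: x -130 to 90, y -180 to 180 mm; behind it, to x = 250 mm, black rollers with tubes, up to 100 mm high. In this frame the dial's axis is at (-30, -85), the green start button at (-50, 55), the red stop button at (-50, 130) mm.
- dial_axis (a point): Centre of the dial's upper face, 84 mm above the bench: the dial is a black disc 110 mm in diameter and 14 mm thick lying on the deck, turning about the vertical. A pale ring with black tick marks, one per click (20 degrees apart), surrounds it. The point's axes are the mixer's.
- peg (a point): Half-way up the orange peg that stands on the dial: 14 mm diameter, 34 mm tall above the disc (from 84 to 118 mm above the bench), its axis 45 mm from the dial's axis. It turns with the dial.
- dial (a joint): Angle of the dial, rad, growing clockwise seen from above; at 0 the peg stands at 200 degrees counter-clockwise from the mixer's +x. Click stops every 0.349 rad (20 degrees) from 0 to 180 degrees; it starts at rest on stop 0, 1 or 2. Pushing the peg takes up to about 3 N; half-way between stops the dial snaps ahead, off the finger, into the next and stays there.
- start_top (a point): Centre of the top of the green start button, 28 mm diameter, 92 mm above the bench when up, in a black collar 44 mm across.
- start (a joint): Travel of the start button, m: 0 up, 0.006 fully down; springs back. It takes about 5 N.
- stop_top (a point): Centre of the top of the red stop button, same shape as start, 75 mm to its side (mixer's +y). Not to be pressed.
- stop (a joint): Travel of the stop button, m: 0 up, 0.006 down.
- rack_large: White tube rack 180 x 75 x 30 mm, long along its x, with 12 capped blood tubes standing up to 96 mm above the bench. Origin: centre of its underside. Loose bystander.
- rack_small: White tube rack 124 x 75 x 30 mm with 8 capped blood tubes standing up to 96 mm above the bench. Origin: centre of its underside. Loose bystander.
- reagent: Amber reagent bottle with white cap, 60 mm diameter, 130 mm tall. Origin: centre of its underside. Loose bystander.
- beaker: Clear beaker, 64 mm across the rim, 75 mm tall. Origin: centre of its underside. Loose bystander.
- vial: Small vial with blue cap, 24 mm diameter, 42 mm tall, standing on the mixer's deck between the dial and the rollers. Origin: centre of its underside. Loose bystander.
- marker: Marker pen, 120 mm long and 12 mm thick, white with black cap, lying. Origin: centre of its underside. Loose bystander.
- carton: Small blue carton, 100 x 60 x 55 mm. Origin: centre of its underside. Loose bystander.

How it is judged:
On the way, in this order (a step that is already met when the one before it is completed fails the run):
1. the dial stands four clicks clockwise of its start (distance of peg from where it was at the start of the episode between 0.053 and 0.0625 m and value of joint dial above 1.15 rad), for 0.3 s.
2. the start button is pressed down with the dial so set (all of step 1 and value of joint start above 0.0045 m), for 0.05 s.
At the end, for the whole second after the job is handed in: The dial rests four clicks (80 degrees, within about 7) clockwise of where it started and the start button is up again (all of step 1 and value of joint start below 0.0015 m and not (velocity of joint dial above 0.1 rad/s) and velocity of joint dial above -0.1 rad/s); the robot touches nothing.
It fails at once if the dial is turned past the fourth click (more than 92 degrees from its start) (distance of peg from where it was at the start of the episode above 0.0648 m).
It fails at once if the start button is pressed before the dial is set (value of joint start above 0.003 m and not (distance of peg from where it was at the start of the episode between 0.053 and 0.0625 m and value of joint dial above 1.15 rad)).
It fails at once if the stop button is pressed (value of joint stop above 0.003 m).
It fails at once if the dial is pinched or forced (over 20 N) (contact force between the fingers and dial above 20 N).
It fails at once if a bystander is moved more than 20 mm (distance of any of rack_large, rack_small, reagent, beaker, vial, marker, carton from where it was at the start of the episode above 0.02 m).
It also fails if it takes over 58 s, if anything falls off the work surface, if the arm or the gripper's body presses on something with over 40 N, if the wrist force passes 120 N, or if a joint passes its speed limit or range.

## Working session

There is one attempt and no reset: what is moved stays moved. The work goes in short steps, Python scripts to look and compute and a tool call to move; the robot and the scene stay as the last step left them, time stands still between calls to the robot, and variables do not carry over. Pictures are saved under pics/ and viewed, about 8 in all and at most 12, crops included, and the job is handed in when it is done.

Besides the shell and the picture viewer there is one more tool, called after "Call:" in YAML: its name, and indented under it one key for each argument. apply_moves: Moves the arm, as the interface text tells. Its arguments: {"type":"object","properties":{"moves":{"type":"array","items":{"type":"array","items":{"type":"array","items":{"type":"number"}}}}},"required":["moves"]}

```bash
mkdir -p pics; cat > h.py <<'E'
from bench import *
import numpy as np, cv2
def K(n):
    c=get_calibration(n); f=200/np.tan(np.radians(c["vertical_fov"])/2)
    return c,f
def ray(n,u,v):
    c,f=K(n); d=np.array([(u-c["cx"])/f,(v-c["cy"])/f]); s=d.copy()
    for _ in range(30): s=d/(1+c["k1"]*(s@s))
    R=np.array(c["R"]);t=np.array(c["t"])
    return -R.T@t, R.T@np.array([s[0],s[1],1])
def onz(n,u,v,z):
    o,d=ray(n,u,v); return o+d*(z-o[2])/d[2]
def proj(n,X):
    c,f=K(n); p=np.array(c["R"])@np.array(X)+np.array(c["t"]); s=p[:2]/p[2]; s=s*(1+c["k1"]*(s@s))
    return s*f+[c["cx"],c["cy"]]
def snap(n,name):
    im=np.array(camera(n)); cv2.imwrite(f"pics/{name}.png",im[:,:,::-1]); return im
E
python3 - <<'E'
from h import *
for n in("scene","top"): snap(n,n+"0"); c=get_calibration(n); print(n,c)
print(get_obs())
E
```

```text
scene {'vertical_fov': 53.6178754816344, 'cx': 322.2635517302656, 'cy': 196.62576228354934, 'k1': -0.035836720511204075, 'R': array([[-0.83061691,  0.55660494,  0.0163247 ],
       [ 0.31294467,  0.49085214, -0.81309889],
       [-0.46058787, -0.67026496, -0.58189663]]), 't': array([ 0.41386067, -0.10791672,  1.33936601])}
top {'vertical_fov': 44.87766811219555, 'cx': 322.56072740966636, 'cy': 199.54450277637088, 'k1': -0.094045254365795, 'R': array([[ 0.01198775, -0.99972825,  0.01999305],
       [-0.99496675, -0.0139152 , -0.09923472],
       [ 0.09948596, -0.01870282, -0.99486318]]), 't': array([0.01454354, 0.5379311 , 1.3123536 ])}
{'time_s': 0.1, 'q': array([ 1.10070626e+00,  1.81452070e-01,  1.60791695e+00, -1.03527414e-05,
        1.35380168e+00, -2.06281749e-01]), 'dq': array([-0.00026958, -0.00291863, -0.00281111,  0.00119899, -0.00167388,
        0.0003461 ]), 'joint_efforts': array([ 2.54136194e-04, -4.45887601e+01, -3.52231872e+01, -4.82891264e-04,
        4.33188630e-03,  4.79155813e-05]), 'eef_pos': array([0.14969425, 0.55468441, 0.24947815]), 'eef_rot': array([-2.57012446e-04,  1.31520848e-01,  9.91313091e-01, -7.46011297e-04]), 'wrist_force': array([-0.45217872, -0.12138373, -0.487197  ]), 'torque': array([-0.01898445, -0.01311638,  0.00569317]), 'opening': 1.0001966152216462}
```

View pics/scene0.png

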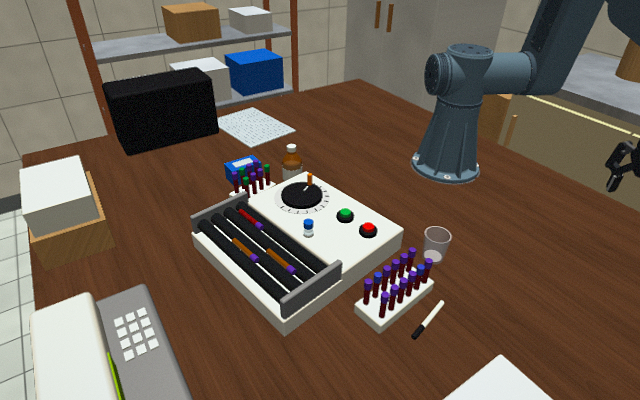

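View pics/top0.png

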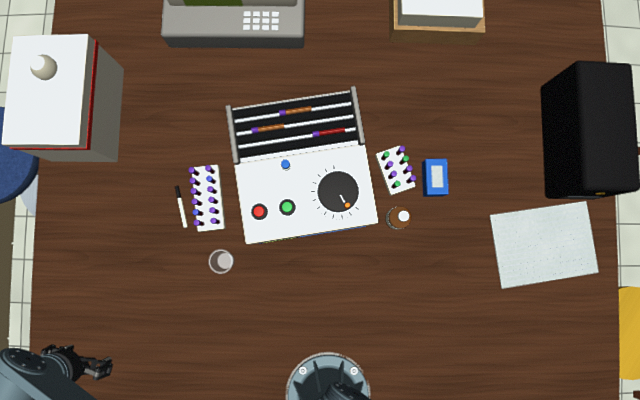

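The scene view shows the dial at about (302,195) with the peg at (309,178), green at (345,215) and red at (368,229). In the top view the dial is at about (338,191), the peg at (347,204), green at (288,207) and red at (259,211). The small rack and reagent bottle are right of the mixer, with the vial at (285,164). Next I measure these with masks.

```bash
cat >> h.py <<'E'
def blobs(im,lo,hi,amin=15,box=None):
    hsv=cv2.cvtColor(im,cv2.COLOR_RGB2HSV); m=cv2.inRange(hsv,np.array(lo),np.array(hi))
    if box: z=np.zeros_like(m); a,b,c,d=box; z[b:d,a:c]=m[b:d,a:c]; m=z
    n,l,s,c=cv2.connectedComponentsWithStats(m)
    return [(s[i,4],c[i].round(2),s[i,:4]) for i in range(1,n) if s[i,4]>=amin]
E
python3 - <<'E'
from h import *
T=cv2.imread("pics/top0.png")[:,:,::-1].copy(); S=cv2.imread("pics/scene0.png")[:,:,::-1].copy()
bt=(220,80,400,260); bs=(200,140,420,340)
Q={}
for nm,im,b,n in(("top",T,bt,0),("scene",S,bs,0)):
    for col,lo,hi in(("green",(50,120,60),(75,255,255)),("red",(0,180,90),(4,255,255)),("orange",(7,180,120),(20,255,255))):
        for r in blobs(im,lo,hi,8,b): print(nm,col,r)
    for r in blobs(im,(0,0,0),(179,255,70),300,(300,160,375,225) if nm=="top" else (270,165,335,215)): print(nm,"black",r, onz(nm,*r[1],.084))
E
```

```text
top green (np.int32(23), array([386., 154.]), array([384, 152,   5,   5], dtype=int32))
top green (np.int32(24), array([396.75, 183.25]), array([394, 181,   6,   6], dtype=int32))
top green (np.int32(88), array([286.5, 206.5]), array([282, 202,  10,  10], dtype=int32))
top red (np.int32(79), array([331.41, 130.96]), array([320, 128,  25,   7], dtype=int32))
top red (np.int32(60), array([257.95, 210.33]), array([254, 206,  10,  11], dtype=int32))
top orange (np.int32(25), array([298.  , 108.48]), array([286, 107,  25,   4], dtype=int32))
top orange (np.int32(25), array([271. , 125.8]), array([259, 124,  25,   5], dtype=int32))
top orange (np.int32(20), array([346.8 , 204.85]), array([345, 203,   5,   5], dtype=int32))
top black (np.int32(1172), array([337.29, 190.62]), array([318, 172,  40,  40], dtype=int32)) [ 0.55629213 -0.01618113  0.084     ]
scene green (np.int32(34), array([266.26, 167.12]), array([264, 164,   6,   8], dtype=int32))
scene green (np.int32(30), array([241.33, 170.9 ]), array([239, 168,   5,   7], dtype=int32))
scene green (np.int32(36), array([245.5 , 179.89]), array([243, 177,   6,   8], dtype=int32))
scene green (np.int32(83), array([345.06, 212.72]), array([340, 208,  11,  10], dtype=int32))
scene red (np.int32(69), array([247.55, 215.93]), array([239, 209,  19,  15], dtype=int32))
scene red (np.int32(87), array([368.06, 227.01]), array([362, 223,  13,   9], dtype=int32))
scene orange (np.int32(55), array([291.6 , 160.73]), array([285, 155,  14,  10], dtype=int32))
scene orange (np.int32(15), array([309.53, 174.93]), array([308, 173,   5,   7], dtype=int32))
scene orange (np.int32(107), array([241.79, 246.55]), array([232, 238,  20,  18], dtype=int32))
scene orange (np.int32(89), array([277.47, 257.03]), array([267, 249,  22,  18], dtype=int32))
scene black (np.int32(835), array([301.13, 195.45]), array([281, 183,  41,  26], dtype=int32)) [ 0.56251941 -0.00590098  0.084     ]
```

```bash
cat > m.py <<'E'
from h import *
T=cv2.imread("pics/top0.png"); S=cv2.imread("pics/scene0.png")
def dial(im,b):
    g=cv2.resize(im[b[1]:b[3],b[0]:b[2]],None,fx=4,fy=4,interpolation=cv2.INTER_CUBIC)
    m=cv2.morphologyEx((g.max(2)<110).astype(np.uint8),cv2.MORPH_OPEN,np.ones((25,25)))
    c=max(cv2.findContours(m,0,2)[0],key=cv2.contourArea); e=cv2.fitEllipse(cv2.convexHull(c))
    return (np.array(e[0])+.5)/4-.5+b[:2], np.array(e[1])/4
P={}
for n,im,b,gr,rd in(("top",T,(300,160,375,225),(286.5,206.5),(257.95,210.33)),("scene",S,(270,165,335,215),(345.06,212.72),(368.06,227.01))):
    c,ax=dial(im,b); print(n,"dial px",c,ax)
    d=onz(n,*c,.079)
    P[n]=np.array([d,onz(n,*gr,.091),onz(n,*rd,.091)]); print(P[n].round(4))
M=np.array([[-.03,-.085],[-.05,.055],[-.05,.13]])
def rigid(W):
    w=W[:,:2]; a=M-M.mean(0); b=w-w.mean(0)
    th=np.arctan2((a[:,0]*b[:,1]-a[:,1]*b[:,0]).sum(),(a*b).sum())
    R=np.array([[np.cos(th),-np.sin(th)],[np.sin(th),np.cos(th)]]); t=w.mean(0)-R@M.mean(0)
    return th,t,R,(w-(M@R.T+t))*1000
for n,W in list(P.items())+[("avg",(P["top"]+P["scene"])/2)]:
    th,t,R,r=rigid(W); print(n,np.degrees(th),t,"res mm",r.round(1).tolist())
    D=R@M[0]+t; print(" dial",D,"start",R@M[1]+t)
for n,px,z in(("top",(346.8,204.85),.118),("scene",(309.53,174.93),.107)):
    p=onz(n,*px,z)[:2]; v=R.T@(p-D); print(n,"peg",p,"r",np.hypot(*v),"ang",np.degrees(np.arctan2(v[1],v[0]))%360)
E
python3 m.py
```

```text
top dial px [337.65907669 191.26487923] [40.37254715 40.48323059]
[[ 0.5552 -0.0174  0.079 ]
 [ 0.5116  0.1172  0.091 ]
 [ 0.5005  0.1919  0.091 ]]
scene dial px [301.31821251 195.08669662] [27.13194275 42.0813446 ]
[[ 0.5576 -0.0131  0.079 ]
 [ 0.515   0.1224  0.091 ]
 [ 0.502   0.1952  0.091 ]]
top 9.399156901683297 [0.570603   0.07140012] res mm [[0.3, -0.1], [-0.7, -0.3], [0.4, 0.4]]
 dial [ 0.55488723 -0.01735806] start [0.51229214 0.11749615]
scene 9.594928351565425 [0.57316218 0.07586524] res mm [[-0.1, -0.1], [0.3, 0.6], [-0.2, -0.5]]
 dial [ 0.55774978 -0.01294613] start [0.51469416 0.12176176]
avg 9.496912822343486 [0.5718826  0.07363253] res mm [[0.1, -0.1], [-0.2, 0.2], [0.1, -0.1]]
 dial [ 0.5563183  -0.01515233] start [0.51349318 0.11962901]
top peg [ 0.51570054 -0.03935328] r 0.04728094213620412 ang 201.2904925109539
scene peg [ 0.50984494 -0.04795916] r 0.05688638604270369 ang 205.72241147235525
```

```bash
cat >> h.py <<'E'
from scipy.spatial.transform import Rotation as Ro
D=np.array([.5563,-.0152]); YAW=9.5
def row(pos,yang):
    "tool-frame shift cm / turn for TCP at pos, pointing down, tool y at world angle yang (deg)"
    o=get_obs(); q=o["eef_rot"]; R=Ro.from_quat([*q[1:],q[0]])
    y=np.array([np.cos(np.radians(yang)),np.sin(np.radians(yang)),0]); z=np.array([0,0,-1.]); x=np.cross(y,z)
    G=Ro.from_matrix(np.c_[x,y,z])
    return np.r_[R.inv().apply(np.array(pos)-o["eef_pos"])*100,(R.inv()*G).as_rotvec()].round(3)
def arc(phi,z,lag=.0215,r=.045,D=D):
    "phi: mixer-frame angle (deg) of the finger face's radial line"
    a=np.radians(phi+YAW); t=np.array([np.sin(a),-np.cos(a)])
    c=D+r*np.array([np.cos(a),np.sin(a)])-lag*t
    return row([*c,z],phi+YAW-90), c
E
python3 - <<'E'
from h import *
print(arc(220,.22)); print(onz("top",403,216,.13))
E
```

```text
(array([-5.4128e+01, -4.9397e+01,  3.0070e+00, -1.0000e-03, -1.0000e-03,
       -1.1280e+00]), array([ 0.54342357, -0.0633814 ]))
[ 0.48795329 -0.18273791  0.13      ]
```

Call:
apply_moves:
  moves:
    - [[-20,-18,0,0,0,-0.4,0],[-20,-18,0,0,0,-0.4,0],[-20,-18,0,0,0,-0.4,0],[-20,-18,0,0,0,-0.4,0],[-40,-36,0,0,0,-0.8,0],[-40,-36,0,0,0,-0.8,0],[-54.1,-49.4,2,0,0,-1.128,0],[-54.1,-49.4,2,0,0,-1.128,0]]

```text
time_s: 0.9
eef_pos: [0.3459, 0.2523, 0.2467]
eef_rot: [0.0, -0.313, 0.95, 0.0]
wrist_force: [-0.4, 0.1, 0.3]
opening: -0.001
```

```bash
python3 - <<'E'
from h import *
o=get_obs(); print(o["time_s"],o["eef_pos"],o["opening"],o["q"]); print(arc(220,.17))
E
```

```text
0.9 [0.34592638 0.25228577 0.24668254] -0.001152180785904576 [ 3.51370786e-01 -1.61296605e-01  1.95957412e+00  3.02375809e-05
  1.34319802e+00 -1.85590056e+00]
(array([  2.88 , -37.124,   7.668,  -0.   ,   0.   ,  -0.227]), array([ 0.54342357, -0.0633814 ]))
```

Call:
apply_moves:
  moves:
    - [[2.9,-37.1,3,0,0,-0.227,0],[2.9,-37.1,3,0,0,-0.227,0],[2.9,-37.1,3,0,0,-0.227,0],[2.9,-37.1,3,0,0,-0.227,0],[2.9,-37.1,3,0,0,-0.227,0],[2.9,-37.1,3,0,0,-0.227,0],[2.9,-37.1,7.6,0,0,-0.227,0],[2.9,-37.1,7.6,0,0,-0.227,0]]

```text
time_s: 1.7
eef_pos: [0.5421, -0.065, 0.1703]
eef_rot: [0.001, -0.416, 0.91, -0.0]
wrist_force: [-1.1, 1.3, -0.1]
opening: -0.002
```

```bash
python3 - <<'E'
from h import *
print(arc(220,.17)); o=get_obs(); print(o["eef_pos"],o["time_s"])
a=snap("top","t1")[110:290,220:460]; b=snap("scene","s1")[100:280,200:440]
cv2.imwrite("pics/c1.png",np.vstack([cv2.resize(i[:,:,::-1],None,fx=1.65,fy=1.65,interpolation=2) for i in(a,b)]))
tip=get_obs()["eef_pos"]+[0,0,-.019]; print(tip,proj("top",tip),proj("scene",tip))
E
```

```text
(array([-0.207,  0.007,  0.029, -0.001,  0.001, -0.007]), array([ 0.54342357, -0.0633814 ]))
[ 0.54211857 -0.06499612  0.17029067] 1.7
[ 0.54021131 -0.06620344  0.14688895] [358.29043856 194.30586183] [296.13983923 162.39999   ]
```

View pics/c1.png

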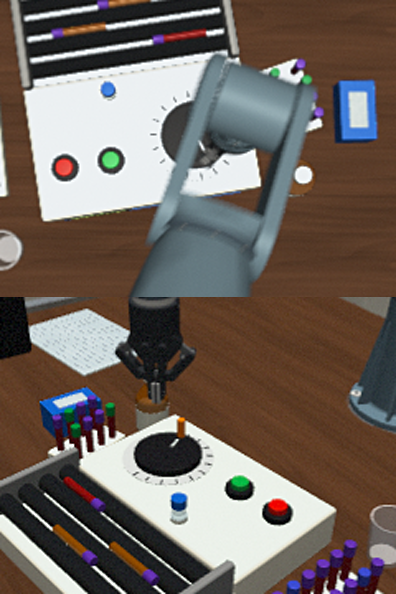

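The crop shows the shut fingertips at about scene (294,162), where I predicted (296,162), behind the small rack's tubes and short of the peg (309,178). The top view of the hand is blocked by the arm. Descending next.

```bash
python3 - <<'E'
from h import *
o=get_obs(); print(o["eef_pos"],o["wrist_force"]); print(arc(220,.115))
E
```

```text
[ 0.54021131 -0.06620344  0.16588895] [-0.33461043  0.07480289 -0.28481215]
(array([-4.410e-01, -8.700e-02,  5.087e+00,  6.000e-03, -3.000e-03,
       -1.000e-02]), array([ 0.54342357, -0.0633814 ]))
```

Call:
apply_moves:
  moves:
    - [[-0.4,-0.1,2.5,0,0,0,0],[-0.4,-0.1,5.0,0,0,0,0],[-0.4,-0.1,5.0,0,0,0,0],[-0.4,-0.1,5.0,0,0,0,0]]

```text
time_s: 2.2
eef_pos: [0.544, -0.0598, 0.1211]
eef_rot: [-0.0, -0.416, 0.909, 0.0]
wrist_force: [0.4, -0.1, 0.3]
opening: -0.005
```

```bash
python3 - <<'E'
from h import *
o=get_obs(); print(o["eef_pos"],o["wrist_force"])
for p in (215,210,207,204,201,198,195,192,189,186,183): print(p,arc(p,.115)[0])
E
```

```text
[ 0.54403502 -0.05978558  0.12109275] [ 0.38989591 -0.08139921  0.27618896]
215 [ 0.484  0.21   0.61   0.001 -0.     0.082]
210 [ 0.621  0.623  0.61   0.001 -0.     0.169]
207 [ 0.686  0.876  0.61   0.001 -0.     0.222]
204 [ 7.370e-01  1.132e+00  6.110e-01  1.000e-03 -0.000e+00  2.740e-01]
201 [ 7.750e-01  1.391e+00  6.110e-01  1.000e-03 -0.000e+00  3.270e-01]
198 [ 7.990e-01  1.651e+00  6.110e-01  1.000e-03 -1.000e-03  3.790e-01]
195 [ 8.100e-01  1.911e+00  6.120e-01  1.000e-03 -1.000e-03  4.310e-01]
192 [ 8.070e-01  2.173e+00  6.120e-01  1.000e-03 -1.000e-03  4.840e-01]
189 [ 7.900e-01  2.433e+00  6.120e-01  1.000e-03 -1.000e-03  5.360e-01]
186 [ 7.600e-01  2.692e+00  6.120e-01  1.000e-03 -1.000e-03  5.880e-01]
183 [ 7.16e-01  2.95e+00  6.13e-01  1.00e-03 -1.00e-03  6.41e-01]
```

Call:
apply_moves:
  moves:
    - [[0,0,0,0,0,0,0],[0,0,0,0,0,0,0],[0,0,0,0,0,0,0]]

```text
time_s: 2.5
eef_pos: [0.5451, -0.0604, 0.1221]
eef_rot: [0.001, -0.416, 0.909, -0.001]
wrist_force: [0.4, 0.5, 0.5]
opening: -0.004
```

```bash
python3 - <<'E'
from h import *
o=get_obs(); print(o["eef_pos"],o["wrist_force"])
for p in (215,210,207,204,201,198,195,192,189,186,183): print(p,arc(p,.115)[0])
E
```

```text
[ 0.54510263 -0.06043024  0.12211222] [0.37371657 0.50578105 0.45084892]
215 [ 0.506  0.335  0.71  -0.002  0.001  0.082]
210 [ 0.643  0.748  0.709 -0.002  0.001  0.169]
207 [ 7.080e-01  1.001e+00  7.090e-01 -2.000e-03  1.000e-03  2.220e-01]
204 [ 7.590e-01  1.257e+00  7.080e-01 -2.000e-03  1.000e-03  2.740e-01]
201 [ 7.970e-01  1.515e+00  7.080e-01 -2.000e-03  1.000e-03  3.260e-01]
198 [ 8.210e-01  1.775e+00  7.070e-01 -2.000e-03  1.000e-03  3.790e-01]
195 [ 8.320e-01  2.036e+00  7.070e-01 -2.000e-03  1.000e-03  4.310e-01]
192 [ 8.290e-01  2.297e+00  7.060e-01 -2.000e-03  1.000e-03  4.830e-01]
189 [ 8.120e-01  2.558e+00  7.050e-01 -2.000e-03  1.000e-03  5.360e-01]
186 [ 7.820e-01  2.817e+00  7.050e-01 -2.000e-03  1.000e-03  5.880e-01]
183 [ 7.380e-01  3.075e+00  7.050e-01 -2.000e-03  1.000e-03  6.400e-01]
```

Call:
apply_moves:
  moves:
    - [[0.5,0.33,0.7,0,0,0.08,0],[0.64,0.75,0.7,0,0,0.17,0],[0.71,1.0,0.7,0,0,0.22,0],[0.76,1.26,0.7,0,0,0.27,0],[0.78,1.4,0.7,0,0,0.3,0],[0.78,1.4,0.7,0,0,0.3,0],[0.78,1.4,0.7,0,0,0.3,0]]

```text
time_s: 3.2
eef_pos: [0.529, -0.0572, 0.1143]
eef_rot: [0.0, -0.276, 0.961, -0.0]
wrist_force: [0.2, -0.3, 0.5]
opening: 0.0
```

```bash
cat >> h.py <<'E'
def look(name):
    S=snap("scene",name); o=get_obs()
    R=np.array([[np.cos(np.radians(YAW)),-np.sin(np.radians(YAW))],[np.sin(np.radians(YAW)),np.cos(np.radians(YAW))]])
    for r in blobs(S,(7,180,120),(20,255,255),8,(270,165,345,240)):
        p=onz("scene",*r[1],.107)[:2]; print("peg blob",r[0],r[1],(p-D).round(4))
    print("t",o["time_s"],"eef",o["eef_pos"].round(4),"F",o["wrist_force"].round(2),"M",(R.T@(o["eef_pos"][:2]-D)).round(4))
    for k in range(5):
        a=np.radians(200-20*k+YAW); print(k,proj("scene",[*(D+.045*np.array([np.cos(a),np.sin(a)])),.107]).round(1),end=" ")
    print()
    return S
E
python3 - <<'E'
from h import *
look("s2")
for p in (200,195,191,188,185,182,179): print(p,arc(p,.115)[0])
E
```

```text
peg blob 14 [309.36 174.29] [-0.0478 -0.0357]
t 3.25 eef [ 0.529  -0.0572  0.1142] F [-0.16 -1.05 -0.46] M [-0.0339 -0.0369]
0 [309.3 177.5] 1 [313.9 179.5] 2 [317.1 182.2] 3 [318.4 185.4] 4 [317.7 188.8] 
200 [ 0.048  0.163 -0.08  -0.001  0.     0.044]
195 [ 0.2    0.57  -0.081 -0.001  0.     0.132]
191 [ 0.296  0.905 -0.081 -0.001  0.     0.201]
188 [ 0.353  1.16  -0.081 -0.     0.     0.254]
185 [ 3.960e-01  1.417e+00 -8.100e-02 -0.000e+00  1.000e-03  3.060e-01]
182 [ 4.250e-01  1.677e+00 -8.100e-02 -0.000e+00  1.000e-03  3.580e-01]
179 [ 4.410e-01  1.937e+00 -8.200e-02 -0.000e+00  1.000e-03  4.110e-01]
```

Call:
apply_moves:
  moves:
    - [[0.05,0.16,0,0,0,0.04,0],[0.2,0.57,0,0,0,0.13,0],[0.3,0.9,0,0,0,0.2,0],[0.35,1.16,0,0,0,0.25,0],[0.35,1.16,0,0,0,0.25,0],[0.35,1.16,0,0,0,0.25,0]]

```text
time_s: 3.85
eef_pos: [0.5197, -0.0491, 0.1139]
eef_rot: [0.0, -0.154, 0.988, 0.0]
wrist_force: [0.4, 0.1, -0.9]
opening: -0.001
```

```bash
python3 - <<'E'
from h import *
look("s3")
for p in (187,184,181,178,175,172,169,166,163): print(p,arc(p,.115)[0])
E
```

```text
peg blob 16 [313.  175.5] [-0.0529 -0.0253]
peg blob 9 [312.44 182.  ] [-0.0344  0.0007]
t 3.9 eef [ 0.5197 -0.0492  0.1139] F [ 0.29 -0.22 -0.62] M [-0.0417 -0.0275]
0 [309.3 177.5] 1 [313.9 179.5] 2 [317.1 182.2] 3 [318.4 185.4] 4 [317.7 188.8] 
187 [ 0.024  0.067 -0.112  0.     0.     0.022]
184 [ 0.125  0.308 -0.112  0.     0.     0.074]
181 [ 0.214  0.553 -0.112  0.     0.     0.127]
178 [ 0.289  0.803 -0.112  0.     0.     0.179]
175 [ 0.351  1.057 -0.112  0.     0.     0.231]
172 [ 0.4    1.313 -0.112  0.     0.     0.284]
169 [ 0.435  1.572 -0.112  0.     0.     0.336]
166 [ 0.457  1.832 -0.112  0.     0.     0.388]
163 [ 0.465  2.093 -0.112  0.     0.     0.441]
```

```bash
python3 - <<'E'
import cv2,numpy as np
L=[]
for s in("s2","s3"):
    L.append(cv2.resize(cv2.imread(f"pics/{s}.png")[140:220,260:360],None,fx=4,fy=4,interpolation=2))
cv2.imwrite("pics/c2.png",np.hstack(L))
E
```

```text
(no output)
```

View pics/c2.png

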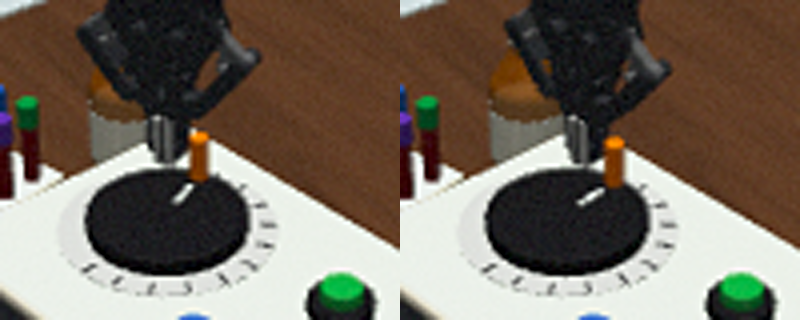

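Left panel is before the push, right panel after. The peg axis moved from about (310,179.5) to (313.5,180.5) and the finger is just behind it. I need a finer angle reading, so I'll mask the whole peg.

```bash
cat >> h.py <<'E'
def pegang(im,box=(303,160,345,215)):
    "dial angle (deg) from the whole-peg blob in the scene view, nearest point of its circle"
    b=max(blobs(im,(5,110,60),(22,255,255),20,box),key=lambda r:r[0])
    g=np.arange(-10,110,.5); c=[proj("scene",[*(D+.045*np.array([np.cos(a),np.sin(a)])),.101]) for a in np.radians(200-g+YAW)]
    top=b[1]; d=np.hypot(*(np.array(c)-top).T); i=d.argmin()
    return b[0],b[1],b[2],g[i],d[i].round(2)
E
python3 - <<'E'
from h import *
for s in("scene0","s1","s2","s3"): print(s,pegang(cv2.imread(f"pics/{s}.png")[:,:,::-1].copy()))
im=np.array(camera("scene")); print(pegang(im))
for k in range(5):
    a=np.radians(200-20*k+YAW); print(k,proj("scene",[*(D+.045*np.array([np.cos(a),np.sin(a)])),.101]).round(1),end=" ")
E
```

```text
scene0 (np.int32(947), array([326.41, 171.7 ]), array([303, 160,  42,  33], dtype=int32), np.float64(31.5), np.float64(15.28))
s1 (np.int32(946), array([326.43, 171.7 ]), array([303, 160,  42,  33], dtype=int32), np.float64(31.5), np.float64(15.29))
s2 (np.int32(820), array([329.12, 172.92]), array([307, 160,  38,  33], dtype=int32), np.float64(37.0), np.float64(16.38))
s3 (np.int32(752), array([330.57, 173.7 ]), array([311, 160,  34,  33], dtype=int32), np.float64(39.5), np.float64(17.02))
(np.int32(752), array([330.56, 173.73]), array([311, 160,  34,  33], dtype=int32), np.float64(39.5), np.float64(16.99))
0 [309.4 179.4] 1 [313.9 181.3] 2 [317.1 184.1] 3 [318.4 187.3] 4 [317.7 190.7]
```

```bash
sed -i 's/(5,110,60),(22,255,255),20,box/(6,190,125),(22,255,255),8,box/' h.py
python3 - <<'E'
from h import *
im=cv2.imread("pics/s2.png")[:,:,::-1].copy(); h=cv2.cvtColor(im,cv2.COLOR_RGB2HSV)
for y in range(171,188,2): print(y,[tuple(int(v) for v in h[y,x]) for x in range(306,314)])
E
```

```text
171 [(105, 83, 37), (9, 83, 49), (11, 166, 92), (13, 164, 95), (12, 156, 93), (12, 161, 95), (11, 151, 93), (14, 166, 86)]
173 [(105, 81, 19), (17, 111, 133), (17, 114, 254), (16, 255, 245), (16, 255, 238), (16, 255, 194), (11, 139, 92), (13, 148, 93)]
175 [(173, 146, 21), (12, 207, 95), (14, 255, 171), (16, 255, 199), (15, 255, 193), (11, 168, 158), (17, 37, 178), (21, 28, 192)]
177 [(13, 96, 56), (14, 130, 114), (13, 255, 114), (13, 255, 115), (13, 255, 114), (11, 134, 129), (23, 37, 200), (64, 8, 251)]
179 [(53, 8, 246), (16, 79, 164), (13, 255, 114), (14, 255, 119), (13, 255, 116), (12, 145, 127), (23, 41, 195), (65, 6, 247)]
181 [(53, 8, 249), (15, 84, 164), (12, 255, 111), (14, 255, 117), (13, 255, 114), (11, 141, 125), (24, 37, 195), (68, 8, 249)]
183 [(18, 163, 36), (13, 255, 76), (15, 255, 119), (13, 255, 121), (14, 255, 117), (12, 184, 111), (15, 39, 143), (70, 8, 185)]
185 [(75, 54, 19), (20, 36, 21), (11, 168, 44), (11, 173, 62), (12, 184, 72), (174, 153, 35), (128, 34, 30), (140, 25, 31)]
187 [(75, 8, 203), (60, 12, 175), (40, 22, 35), (120, 64, 24), (110, 53, 29), (116, 54, 33), (100, 61, 25), (173, 35, 29)]
```

```bash
sed -i 's/(6,190,125),(22,255,255),8,box/(8,205,85),(20,255,255),8,box/' h.py
python3 - <<'E'
from h import *
for s in("scene0","s1","s2","s3"): print(s,pegang(cv2.imread(f"pics/{s}.png")[:,:,::-1].copy()))
E
```

```text
scene0 (np.int32(39), array([309.26, 178.41]), array([308, 173,   5,  12], dtype=int32), np.float64(-1.5), np.float64(0.9))
s1 (np.int32(39), array([309.26, 178.41]), array([308, 173,   5,  12], dtype=int32), np.float64(-1.5), np.float64(0.9))
s2 (np.int32(41), array([309.15, 178.22]), array([307, 173,   6,  12], dtype=int32), np.float64(-2.0), np.float64(1.05))
s3 (np.int32(48), array([312.79, 179.77]), array([311, 174,   5,  13], dtype=int32), np.float64(13.0), np.float64(0.84))
```

Call:
apply_moves:
  moves:
    - [[0.07,0.2,0,0,0,0.05,0],[0.12,0.3,0,0,0,0.07,0],[0.12,0.3,0,0,0,0.07,0]]

```text
time_s: 4.25
eef_pos: [0.5175, -0.0465, 0.1138]
eef_rot: [-0.0, -0.119, 0.993, 0.0]
wrist_force: [-0.4, 0.6, -0.1]
opening: 0.001
```

```bash
python3 - <<'E'
from h import *
S=look("s4"); print(pegang(S))
for p in (184,181,178,175,172,169,166,163): print(p,arc(p,.115)[0])
E
```

```text
peg blob 19 [313.95 176.37] [-0.0527 -0.0203]
t 4.3 eef [ 0.5175 -0.0466  0.1138] F [-0.1   0.23  0.46] M [-0.0434 -0.0246]
0 [309.3 177.5] 1 [313.9 179.5] 2 [317.1 182.2] 3 [318.4 185.4] 4 [317.7 188.8] 
(np.int32(52), array([313.65, 180.12]), array([312, 174,   5,  13], dtype=int32), np.float64(16.5), np.float64(0.91))
184 [-0.004 -0.003 -0.122  0.    -0.     0.004]
181 [ 0.102  0.236 -0.122  0.    -0.     0.056]
178 [ 0.195  0.48  -0.122  0.    -0.     0.109]
175 [ 0.274  0.729 -0.122  0.    -0.     0.161]
172 [ 0.341  0.981 -0.122  0.    -0.     0.213]
169 [ 0.395  1.237 -0.122  0.    -0.     0.266]
166 [ 0.435  1.495 -0.122  0.    -0.     0.318]
163 [ 0.461  1.755 -0.122  0.    -0.     0.37 ]
```

```bash
python3 - <<'E'
from h import *
for i in range(4): S=snap("scene","s5"); print(get_obs()["time_s"],pegang(S)[1:4])
print(snap("top","t5").shape)
E
```

```text
4.35 (array([313.6 , 180.15]), array([311, 175,   6,  12], dtype=int32), np.float64(16.5))
4.4 (array([313.6 , 180.15]), array([311, 175,   6,  12], dtype=int32), np.float64(16.5))
4.45 (array([313.6 , 180.04]), array([311, 174,   6,  13], dtype=int32), np.float64(16.0))
4.5 (array([313.6 , 180.04]), array([311, 174,   6,  13], dtype=int32), np.float64(16.0))
(400, 640, 3)
```

Call:
apply_moves:
  moves:
    - [[0.1,0.24,0,0,0,0.055,0],[0.2,0.48,0,0,0,0.11,0],[0.25,0.65,0,0,0,0.145,0],[0.25,0.65,0,0,0,0.145,0],[0.25,0.65,0,0,0,0.145,0]]

```text
time_s: 5.05
eef_pos: [0.514, -0.0413, 0.114]
eef_rot: [0.0, -0.047, 0.999, -0.0]
wrist_force: [2.3, -2.9, -0.7]
opening: 0.002
```

```bash
python3 - <<'E'
from h import *
S=look("s6"); print(pegang(S))
for p in (176,174,172,170,168,166,163,160): print(p,arc(p,.115)[0])
E
```

```text
peg blob 17 [315.   176.88] [-0.0537 -0.0166]
t 5.1 eef [ 0.514  -0.0412  0.114 ] F [ 1.57 -2.59 -0.32] M [-0.0461 -0.0186]
0 [309.3 177.5] 1 [313.9 179.5] 2 [317.1 182.2] 3 [318.4 185.4] 4 [317.7 188.8] 
(np.int32(48), array([314.83, 180.69]), array([313, 175,   6,  13], dtype=int32), np.float64(21.5), np.float64(1.02))
176 [ 0.036  0.031 -0.102 -0.     0.001 -0.002]
174 [ 0.108  0.19  -0.102 -0.     0.001  0.033]
172 [ 0.175  0.35  -0.102 -0.     0.001  0.068]
170 [ 0.237  0.513 -0.102 -0.     0.001  0.103]
168 [ 0.292  0.678 -0.102 -0.     0.001  0.138]
166 [ 0.342  0.845 -0.102 -0.     0.001  0.173]
163 [ 4.060e-01  1.098e+00 -1.030e-01 -0.000e+00  1.000e-03  2.250e-01]
160 [ 4.560e-01  1.354e+00 -1.030e-01 -0.000e+00  1.000e-03  2.770e-01]
```

Call:
apply_moves:
  moves:
    - [[0.1,0.18,0,0,0,0.035,0],[0.18,0.35,0,0,0,0.07,0],[0.18,0.35,0,0,0,0.07,0]]

```text
time_s: 5.4
eef_pos: [0.5113, -0.0373, 0.1138]
eef_rot: [-0.0, -0.012, 1.0, 0.0]
wrist_force: [0.8, -0.2, -0.5]
opening: 0.002
```

```bash
python3 - <<'E'
from h import *
S=look("s7"); print(pegang(S))
for p in (176,174,172,170,168,166,163,160): print(p,arc(p,.115)[0])
E
```

```text
peg blob 21 [316.  178.1] [-0.0527 -0.0101]
peg blob 8 [315.5  185.62] [-0.0319  0.0194]
t 5.45 eef [ 0.5112 -0.0372  0.1137] F [-0.11  1.06 -0.67] M [-0.0481 -0.0143]
0 [309.3 177.5] 1 [313.9 179.5] 2 [317.1 182.2] 3 [318.4 185.4] 4 [317.7 188.8] 
(np.int32(51), array([315.69, 181.82]), array([314, 176,   5,  13], dtype=int32), np.float64(27.5), np.float64(0.6))
176 [-0.228 -0.375 -0.126  0.001 -0.001 -0.071]
174 [-0.145 -0.222 -0.125  0.001 -0.001 -0.036]
172 [-0.067 -0.066 -0.125  0.001 -0.001 -0.002]
170 [ 0.006  0.092 -0.125  0.001 -0.001  0.033]
168 [ 0.073  0.253 -0.125  0.001 -0.001  0.068]
166 [ 0.134  0.416 -0.125  0.001 -0.001  0.103]
163 [ 0.215  0.664 -0.124  0.001 -0.001  0.156]
160 [ 0.283  0.916 -0.124  0.001 -0.001  0.208]
```

```bash
python3 - <<'E'
from h import *
for i in range(4): S=snap("scene","s8"); print(get_obs()["time_s"],pegang(S)[1:],get_obs()["wrist_force"].round(1))
E
```

```text
5.5 (array([315.69, 181.82]), array([314, 176,   5,  13], dtype=int32), np.float64(27.5), np.float64(0.6)) [ 0.1 -0.9  0.2]
5.55 (array([315.69, 181.82]), array([314, 176,   5,  13], dtype=int32), np.float64(27.5), np.float64(0.6)) [ 0.3 -0.5 -0.6]
5.6 (array([315.69, 181.82]), array([314, 176,   5,  13], dtype=int32), np.float64(27.5), np.float64(0.6)) [0.  0.2 0.4]
5.65 (array([315.72, 181.72]), array([314, 176,   5,  13], dtype=int32), np.float64(27.5), np.float64(0.7)) [ 0.6 -0.6 -0.3]
```

Call:
apply_moves:
  moves:
    - [[0.01,0.1,0,0,0,0.035,0],[0.07,0.25,0,0,0,0.07,0],[0.13,0.42,0,0,0,0.1,0],[0.13,0.42,0,0,0,0.1,0],[0.13,0.42,0,0,0,0.1,0]]

```text
time_s: 6.15
eef_pos: [0.51, -0.0334, 0.1138]
eef_rot: [-0.0, 0.038, 0.999, 0.0]
wrist_force: [0.1, 0.5, -0.9]
opening: -0.002
```

```bash
python3 - <<'E'
from h import *
S=look("s9"); print(pegang(S))
for p in (168,166,163,160,157,154,151,148): print(p,arc(p,.115)[0])
cv2.imwrite("pics/c3.png",np.hstack([cv2.resize(cv2.imread(f"pics/{s}.png")[150:230,270:360],None,fx=4,fy=4,interpolation=2) for s in("s8","s9")]))
E
```

```text
peg blob 22 [316.95 179.23] [-0.0518 -0.0041]
t 6.2 eef [ 0.5101 -0.0334  0.1138] F [0.06 0.25 0.67] M [-0.0486 -0.0103]
0 [309.3 177.5] 1 [313.9 179.5] 2 [317.1 182.2] 3 [318.4 185.4] 4 [317.7 188.8] 
(np.int32(51), array([316.69, 182.82]), array([315, 177,   5,  13], dtype=int32), np.float64(34.0), np.float64(0.53))
168 [-0.042 -0.129 -0.119  0.    -0.    -0.032]
166 [ 0.036  0.027 -0.119  0.    -0.     0.003]
163 [ 0.141  0.266 -0.119  0.    -0.     0.055]
160 [ 0.234  0.51  -0.119  0.    -0.     0.108]
157 [ 0.314  0.758 -0.119  0.    -0.     0.16 ]
154 [ 0.381  1.011 -0.119  0.    -0.     0.212]
151 [ 0.435  1.266 -0.119  0.    -0.     0.265]
148 [ 0.475  1.524 -0.119  0.    -0.     0.317]
```

View pics/c3.png

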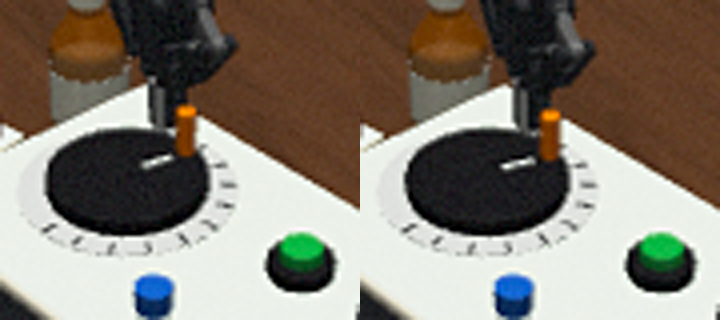

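The peg now stands at about (316.7,182.8) and has followed the finger. That fits stop 2, with almost no force. On to click 3.

Call:
apply_moves:
  moves:
    - [[0.14,0.27,0,0,0,0.055,0],[0.23,0.51,0,0,0,0.108,0],[0.31,0.76,0,0,0,0.16,0],[0.38,1.01,0,0,0,0.21,0],[0.43,1.27,0,0,0,0.265,0],[0.47,1.52,0,0,0,0.317,0],[0.47,1.52,0,0,0,0.317,0],[0.47,1.52,0,0,0,0.317,0]]

```text
time_s: 7.0
eef_pos: [0.5065, -0.0179, 0.1138]
eef_rot: [-0.0, 0.195, 0.981, 0.0]
wrist_force: [0.3, -0.2, 0.2]
opening: 0.006
```

```bash
python3 - <<'E'
from h import *
for i in range(3): S=look("s10"); print(pegang(S))
for p in (148,146,144,142,140,137,134,131,128,125): print(p,arc(p,.115)[0])
E
```

```text
peg blob 32 [317.91 185.16] [-0.0383  0.021 ]
t 7.05 eef [ 0.5065 -0.0179  0.1138] F [-0.22 -0.77  0.24] M [-0.0495  0.0055]
0 [309.3 177.5] 1 [313.9 179.5] 2 [317.1 182.2] 3 [318.4 185.4] 4 [317.7 188.8] 
(np.int32(50), array([318.4, 186.3]), array([316, 181,   5,  12], dtype=int32), np.float64(54.0), np.float64(0.18))
peg blob 35 [317.97 185.77] [-0.0369  0.0235]
t 7.1 eef [ 0.5066 -0.0179  0.1138] F [0.09 0.3  0.59] M [-0.0495  0.0055]
0 [309.3 177.5] 1 [313.9 179.5] 2 [317.1 182.2] 3 [318.4 185.4] 4 [317.7 188.8] 
(np.int32(50), array([318.4, 186.3]), array([316, 181,   5,  12], dtype=int32), np.float64(54.0), np.float64(0.18))
peg blob 32 [317.94 185.34] [-0.0379  0.0218]
t 7.15 eef [ 0.5066 -0.018   0.1138] F [-0.3  -0.51 -0.18] M [-0.0495  0.0055]
0 [309.3 177.5] 1 [313.9 179.5] 2 [317.1 182.2] 3 [318.4 185.4] 4 [317.7 188.8] 
(np.int32(50), array([318.32, 186.2 ]), array([316, 181,   5,  12], dtype=int32), np.float64(53.5), np.float64(0.13))
148 [ 0.01   0.009 -0.12  -0.    -0.     0.   ]
146 [ 0.082  0.168 -0.12  -0.    -0.     0.035]
144 [ 0.149  0.328 -0.12  -0.    -0.     0.07 ]
142 [ 0.21   0.491 -0.12  -0.    -0.     0.105]
140 [ 0.265  0.656 -0.12  -0.    -0.     0.14 ]
137 [ 0.337  0.907 -0.12  -0.    -0.     0.192]
134 [ 0.396  1.162 -0.12  -0.    -0.     0.244]
131 [ 0.442  1.419 -0.12  -0.    -0.     0.297]
128 [ 0.473  1.678 -0.12  -0.    -0.     0.349]
125 [ 0.492  1.938 -0.12  -0.    -0.     0.401]
```

Call:
apply_moves:
  moves:
    - [[0.08,0.17,0,0,0,0.035,0],[0.15,0.33,0,0,0,0.07,0],[0.21,0.49,0,0,0,0.105,0],[0.27,0.66,0,0,0,0.14,0],[0.27,0.66,0,0,0,0.14,0],[0.27,0.66,0,0,0,0.14,0]]

```text
time_s: 7.75
eef_pos: [0.5067, -0.0113, 0.1139]
eef_rot: [0.0, 0.263, 0.965, -0.0]
wrist_force: [-0.3, -4.2, -0.2]
opening: -0.001
```

```bash
python3 - <<'E'
from h import *
S=look("s11"); print(pegang(S))
for p in (140,138,136,134,132,130,128,126): print(p,arc(p,.115)[0])
E
```

```text
peg blob 34 [318.21 185.76] [-0.0375  0.0238]
t 7.8 eef [ 0.5067 -0.0113  0.1138] F [-0.25 -4.35 -0.94] M [-0.0483  0.0121]
0 [309.3 177.5] 1 [313.9 179.5] 2 [317.1 182.2] 3 [318.4 185.4] 4 [317.7 188.8] 
(np.int32(54), array([318.33, 186.78]), array([316, 181,   5,  13], dtype=int32), np.float64(56.5), np.float64(0.03))
140 [ 0.023  0.029 -0.116 -0.     0.    -0.001]
138 [ 0.096  0.188 -0.116 -0.     0.     0.034]
136 [ 0.163  0.348 -0.117 -0.     0.     0.069]
134 [ 0.224  0.511 -0.117 -0.     0.     0.104]
132 [ 0.279  0.676 -0.117 -0.     0.     0.139]
130 [ 0.329  0.843 -0.117 -0.     0.     0.174]
128 [ 0.373  1.012 -0.117 -0.     0.     0.209]
126 [ 0.411  1.182 -0.117 -0.     0.     0.244]
```

Call:
apply_moves:
  moves:
    - [[0.1,0.19,0,0,0,0.035,0],[0.16,0.35,0,0,0,0.07,0],[0.22,0.51,0,0,0,0.104,0],[0.22,0.51,0,0,0,0.104,0],[0.22,0.51,0,0,0,0.104,0]]

```text
time_s: 8.3
eef_pos: [0.5072, -0.0049, 0.1138]
eef_rot: [-0.0, 0.313, 0.95, 0.0]
wrist_force: [0.7, -0.2, 0.6]
opening: -0.002
```

```bash
python3 - <<'E'
from h import *
S=look("s12"); print(pegang(S))
for p in (134,132,130,128,126): print(p,arc(p,.115)[0])
E
```

```text
peg blob 17 [318.35 184.  ] [-0.0423  0.0171]
peg blob 9 [317.78 189.44] [-0.0272  0.0373]
t 8.35 eef [ 0.5072 -0.0049  0.1138] F [-1.21  0.   -0.26] M [-0.0467  0.0182]
0 [309.3 177.5] 1 [313.9 179.5] 2 [317.1 182.2] 3 [318.4 185.4] 4 [317.7 188.8] 
(np.int32(57), array([318.12, 188.14]), array([316, 182,   5,  13], dtype=int32), np.float64(65.0), np.float64(0.3))
134 [-0.054 -0.056 -0.121  0.    -0.     0.   ]
132 [ 0.018  0.102 -0.121  0.    -0.     0.035]
130 [ 0.085  0.263 -0.121  0.    -0.     0.07 ]
128 [ 0.146  0.426 -0.121  0.    -0.     0.105]
126 [ 0.201  0.591 -0.121  0.    -0.     0.14 ]
```

Call:
apply_moves:
  moves:
    - [[0.02,0.1,0,0,0,0.035,0],[0.08,0.26,0,0,0,0.07,0],[0.11,0.34,0,0,0,0.09,0],[0.11,0.34,0,0,0,0.09,0],[0.11,0.34,0,0,0,0.09,0]]

```text
time_s: 8.85
eef_pos: [0.5085, -0.0018, 0.1138]
eef_rot: [0.0, 0.355, 0.935, 0.0]
wrist_force: [0.2, -0.6, 1.6]
opening: -0.002
```

```bash
python3 - <<'E'
from h import *
for i in range(2): S=look("s13"); print(pegang(S))
for p in (134,132,130,128,126,124): print(p,arc(p,.115)[0])
E
```

```text
peg blob 29 [317.86 187.17] [-0.0331  0.0287]
t 8.9 eef [ 0.5085 -0.0018  0.1139] F [ 0.19  0.95 -0.32] M [-0.0449  0.0211]
0 [309.3 177.5] 1 [313.9 179.5] 2 [317.1 182.2] 3 [318.4 185.4] 4 [317.7 188.8] 
(np.int32(61), array([318. , 188.9]), array([316, 183,   5,  13], dtype=int32), np.float64(69.5), np.float64(0.32))
peg blob 29 [317.76 187.38] [-0.0324  0.0294]
t 8.95 eef [ 0.5085 -0.0019  0.1139] F [ 0.3  -1.4   0.34] M [-0.0449  0.021 ]
0 [309.3 177.5] 1 [313.9 179.5] 2 [317.1 182.2] 3 [318.4 185.4] 4 [317.7 188.8] 
(np.int32(60), array([317.97, 189.  ]), array([316, 183,   5,  13], dtype=int32), np.float64(70.0), np.float64(0.33))
134 [-0.169 -0.366 -0.115  0.     0.    -0.09 ]
132 [-0.083 -0.215 -0.115  0.     0.    -0.055]
130 [-0.002 -0.061 -0.115  0.     0.    -0.02 ]
128 [ 0.073  0.096 -0.115  0.     0.     0.015]
126 [ 0.143  0.256 -0.115  0.     0.     0.05 ]
124 [ 0.208  0.417 -0.115  0.     0.     0.085]
```

Call:
apply_moves:
  moves:
    - [[0.07,0.1,0,0,0,0.015,0],[0.14,0.25,0,0,0,0.05,0],[0.14,0.25,0,0,0,0.05,0],[0.14,0.25,0,0,0,0.05,0]]

```text
time_s: 9.35
eef_pos: [0.509, 0.001, 0.1138]
eef_rot: [-0.0, 0.379, 0.925, 0.0]
wrist_force: [0.2, -0.4, -0.4]
opening: -0.003
```

```bash
python3 - <<'E'
from h import *
for i in range(2): S=look("s14"); print(pegang(S))
for p in (134,140,126,124,123): print(p,arc(p,.115)[0])
cv2.imwrite("pics/c4.png",cv2.resize(S[150:230,270:360,::-1],None,fx=6,fy=6,interpolation=2))
E
```

```text
peg blob 18 [317.72 185.39] [-0.0373  0.0216]
peg blob 10 [317.  193.6] [-0.0154  0.0518]
t 9.4 eef [0.5091 0.0009 0.1138] F [ 0.8  -0.13  0.46] M [-0.0439  0.0237]
0 [309.3 177.5] 1 [313.9 179.5] 2 [317.1 182.2] 3 [318.4 185.4] 4 [317.7 188.8] 
(np.int32(60), array([317.92, 189.63]), array([316, 184,   5,  13], dtype=int32), np.float64(74.0), np.float64(0.2))
peg blob 18 [318.   185.33] [-0.0381  0.0218]
peg blob 13 [317.08 192.15] [-0.019   0.0465]
t 9.45 eef [0.5091 0.0009 0.1138] F [-0.45  0.29  0.14] M [-0.0439  0.0237]
0 [309.3 177.5] 1 [313.9 179.5] 2 [317.1 182.2] 3 [318.4 185.4] 4 [317.7 188.8] 
(np.int32(60), array([317.92, 189.63]), array([316, 184,   5,  13], dtype=int32), np.float64(74.0), np.float64(0.2))
134 [-0.34  -0.592 -0.117 -0.     0.    -0.14 ]
140 [-0.651 -1.011 -0.117 -0.     0.    -0.245]
126 [ 0.003  0.014 -0.117 -0.     0.    -0.   ]
124 [ 0.075  0.172 -0.117 -0.     0.     0.034]
123 [ 0.109  0.252 -0.117 -0.     0.     0.052]
```

View pics/c4.png

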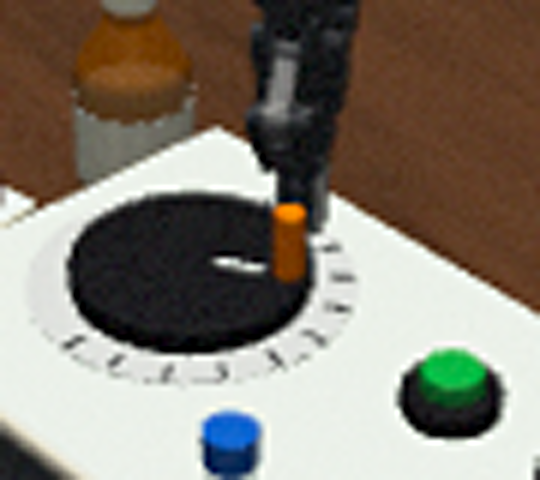

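The peg is at about (317.9,189.6), 8.7 px right of and 11.3 px below its start. Stop 4 predicts (8.3,11.3), and there is no force. I'll back the finger off, lift it, and re-measure with both cameras.

Call:
apply_moves:
  moves:
    - [[-0.34,-0.59,0,0,0,-0.14,0],[-0.65,-1.0,0,0,0,-0.24,0],[-0.65,-1.2,0,0,0,-0.24,0],[-0.65,-1.2,-4,0,0,-0.24,0],[-0.65,-1.2,-8,0,0,-0.24,0],[0,-5,-10,0,0,-0.24,0],[0,-10,-10,0,0,-0.24,0],[0,-15,-10,0,0,-0.24,0]]

```text
time_s: 10.25
eef_pos: [0.4032, -0.1065, 0.2148]
eef_rot: [0.001, 0.266, 0.964, -0.0]
wrist_force: [0.0, -1.6, -0.5]
opening: 0.001
```

```bash
python3 - <<'E'
from h import *
S=look("s15"); print(pegang(S))
T=snap("top","t15"); print([r for r in blobs(T,(8,205,85),(20,255,255),5,(300,165,375,230))])
R=np.array([[np.cos(np.radians(YAW)),-np.sin(np.radians(YAW))],[np.sin(np.radians(YAW)),np.cos(np.radians(YAW))]])
for r in blobs(T,(8,180,110),(20,255,255),5,(300,165,375,230)):
    Dt=np.array([.55489,-.01736]); v=R.T@(onz("top",*r[1],.118)[:2]-Dt); print("top",r[0],np.hypot(*v),200-np.degrees(np.arctan2(v[1],v[0]))%360)
    print("dist from start",np.hypot(*(onz("top",*r[1],.118)-onz("top",346.8,204.85,.118))))
cv2.imwrite("pics/c5.png",np.hstack([cv2.resize(i[:,:,::-1],None,fx=4,fy=4,interpolation=2) for i in (S[160:250,270:370],T[150:240,285:385])]))
E
```

```text
peg blob 17 [317.47 186.94] [-0.0328  0.0273]
peg blob 8 [316.88 193.75] [-0.0147  0.0522]
t 10.3 eef [ 0.3987 -0.1109  0.2137] F [ 2.54 -2.95 -1.48] M [-0.1712 -0.0684]
0 [309.3 177.5] 1 [313.9 179.5] 2 [317.1 182.2] 3 [318.4 185.4] 4 [317.7 188.8] 
(np.int32(51), array([317.75, 190.43]), array([316, 185,   5,  12], dtype=int32), np.float64(78.5), np.float64(0.05))
[]
top 21 0.04543912802953054 78.9813737251021Traceback (most recent call last):
  File "<stdin>", line 7, in <module>
TypeError: return arrays must be of ArrayType
```

Both views agree on about 79–80 degrees from the start: 79.0 from the top and 78.5 from the scene, with start readings of about −1.4. The peg radius comes out at 45.4 mm. That is the fourth click, so I go to the start button.

```bash
python3 - <<'E'
from h import *
o=get_obs(); print(o["eef_pos"]); print(row([.5135,.1196,.20],60), row([.5135,.1196,.125],60))
E
```

```text
[ 0.4008555  -0.10906669  0.213851  ]
[ 2.2530e+00  2.5393e+01  1.3410e+00 -2.0000e-03 -0.0000e+00 -2.3000e-02] [ 2.2530e+00  2.5406e+01  8.8410e+00 -2.0000e-03 -0.0000e+00 -2.3000e-02]
```

Call:
apply_moves:
  moves:
    - [[2.2,25.4,0,0,0,-0.02,0],[2.2,25.4,0,0,0,-0.02,0],[2.2,25.4,0,0,0,-0.02,0],[2.2,25.4,0,0,0,-0.02,0],[2.2,25.4,0,0,0,-0.02,0],[2.2,25.4,3,0,0,-0.02,0],[2.2,25.4,5,0,0,-0.02,0],[2.2,25.4,5,0,0,-0.02,0]]

```text
time_s: 11.15
eef_pos: [0.5126, 0.1247, 0.1605]
eef_rot: [-0.003, 0.256, 0.967, -0.001]
wrist_force: [0.0, 1.1, 0.1]
opening: -0.003
```

Call:
apply_moves:
  moves:
    - [[0,0,0,0,0,0,0],[0,0,0,0,0,0,0],[0,0,0,0,0,0,0]]

```text
time_s: 11.45
eef_pos: [0.5159, 0.1232, 0.1653]
eef_rot: [0.001, 0.256, 0.967, 0.0]
wrist_force: [-0.0, -0.8, 0.1]
opening: -0.001
```

```bash
python3 - <<'E'
from h import *
o=get_obs(); print(o["eef_pos"]); print(row([.5135,.1196,.115],60))
S=snap("scene","s16"); print(pegang(S)); print("tip",proj("scene",o["eef_pos"]-[0,0,.019]), "start",proj("scene",[.5135,.1196,.092]))
cv2.imwrite("pics/c6.png",cv2.resize(S[130:250,290:410,::-1],None,fx=4,fy=4,interpolation=2))
E
```

```text
[0.51592677 0.12318542 0.16531699]
[ 4.400e-02 -4.380e-01  5.031e+00  1.000e-03  2.000e-03  5.000e-03]
(np.int32(51), array([317.75, 190.43]), array([316, 185,   5,  12], dtype=int32), np.float64(78.5), np.float64(0.05))
tip [346.10704535 194.52239238] start [344.88810175 211.60292442]
```

View pics/c6.png

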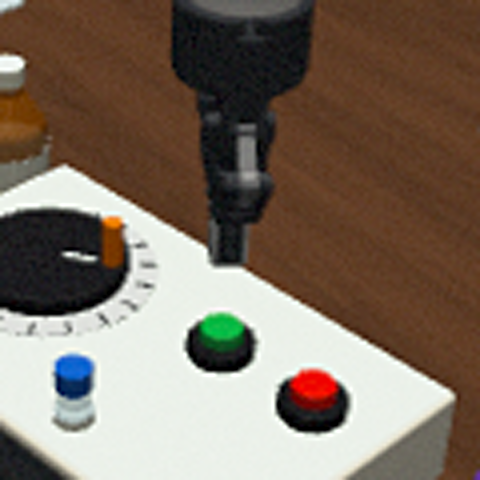

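The hand is over the green button, with the tip at about (347,195.5) against a prediction of (346,194.5) and the button at (345,212). The peg hasn't moved. Descending.

Call:
apply_moves:
  moves:
    - [[0,-0.26,2.5,0,0,0,0],[0,-0.26,4.5,0,0,0,0],[0,-0.26,5.2,0,0,0,0],[0,-0.26,5.2,0,0,0,0],[0,-0.26,5.2,0,0,0,0],[0,-0.26,5.2,0,0,0,0]]

```text
time_s: 12.1
eef_pos: [0.5147, 0.1212, 0.1131]
eef_rot: [0.001, 0.256, 0.967, 0.0]
wrist_force: [-0.0, 0.3, 0.3]
opening: -0.0
```

Call:
apply_moves:
  moves:
    - [[0,0,0.3,0,0,0,0],[0,0,0.5,0,0,0,0],[0,0,0.5,0,0,0,0],[0,0,0.5,0,0,0,0]]

```text
time_s: 12.5
eef_pos: [0.5147, 0.1212, 0.1075]
eef_rot: [0.001, 0.256, 0.967, 0.0]
wrist_force: [2.3, 0.0, 3.4]
opening: -0.002
```

Call:
apply_moves:
  moves:
    - [[0,0,0.2,0,0,0,0],[0,0,0.3,0,0,0,0],[0,0,0.3,0,0,0,0],[0,0,0.3,0,0,0,0]]

```text
time_s: 12.9
eef_pos: [0.5146, 0.1213, 0.1049]
eef_rot: [0.001, 0.256, 0.967, 0.0]
wrist_force: [1.0, -0.5, 10.6]
opening: -0.0
```

Call:
apply_moves:
  moves:
    - [[0,0,0.1,0,0,0,0],[0,0,0.1,0,0,0,0],[0,0,0.1,0,0,0,0]]

```text
time_s: 13.2
eef_pos: [0.5147, 0.1213, 0.1048]
eef_rot: [0.001, 0.256, 0.967, 0.0]
wrist_force: [-2.8, 0.0, 17.8]
opening: 0.0
```

Call:
apply_moves:
  moves:
    - [[0,0,-1,0,0,0,0],[0,0,-3,0,0,0,0],[0,0,-6,0,0,0,0],[0,0,-9,0,0,0,0],[4,-4,-12,0,0,0,0],[8,-4,-12,0,0,0,0],[12,-4,-12,0,0,0,0],[12,-4,-12,0,0,0,0]]

```text
time_s: 14.0
eef_pos: [0.3848, 0.1472, 0.2216]
eef_rot: [-0.002, 0.255, 0.967, -0.0]
wrist_force: [0.3, -0.5, -0.3]
opening: 0.0
```

Call:
apply_moves:
  moves:
    - [[0,0,0,0,0,0,0],[0,0,0,0,0,0,0],[0,0,0,0,0,0,0],[0,0,0,0,0,0,0]]

```text
time_s: 14.4
eef_pos: [0.3901, 0.1454, 0.2225]
eef_rot: [-0.0, 0.256, 0.967, -0.0]
wrist_force: [-1.0, 0.6, 0.8]
opening: 0.006
```

```bash
python3 - <<'E'
from h import *
S=snap("scene","s17"); print(pegang(S)); T=snap("top","t17"); o=get_obs(); print(o["time_s"],o["eef_pos"],o["wrist_force"])
print("green",blobs(S,(50,120,60),(75,255,255),30,(330,195,360,230)),"red",blobs(S,(0,180,90),(4,255,255),30,(355,215,385,240)))
R=np.array([[np.cos(np.radians(YAW)),-np.sin(np.radians(YAW))],[np.sin(np.radians(YAW)),np.cos(np.radians(YAW))]])
for r in blobs(T,(8,180,110),(20,255,255),5,(300,165,375,230)):
    v=R.T@(onz("top",*r[1],.118)[:2]-np.array([.55489,-.01736])); print("top",r[0],np.hypot(*v),200-np.degrees(np.arctan2(v[1],v[0]))%360)
A=cv2.imread("pics/scene0.png")[:,:,::-1]
cv2.imwrite("pics/c7.png",np.vstack([S[120:380,160:500,::-1],T[80:290,160:500,::-1]]))
E
```

```text
(np.int32(51), array([317.75, 190.43]), array([316, 185,   5,  12], dtype=int32), np.float64(78.5), np.float64(0.05))
14.5 [0.38992743 0.14553167 0.22255367] [ 0.15279117  0.4427677  -0.19096743]
green [(np.int32(84), array([345.01, 212.68]), array([340, 208,  11,  10], dtype=int32))] red [(np.int32(90), array([368.28, 227.02]), array([362, 223,  13,   9], dtype=int32))]
top 21 0.04543912802953054 78.9813737251021
```

View pics/c7.png

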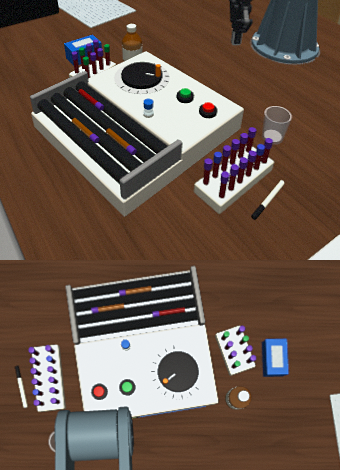

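The green button is up again at (345,212.7), the same as at the start, and the red button hasn't moved. The peg reads as stop 4 in both views, the bystanders are in place, and the hand is clear at z = 0.22.

```bash
python3 -c "
from bench import *
print(hand_in())"
```

```text
the job is handed in; nothing more can be done
None
```

I turned the dial four clicks clockwise with the shut fingertips, from stop 0 to stop 4, then pressed the green start button fully and let it come up. The job is handed in at 14.5 s; it reports no verdict.

**Last checks**
- **Dial:** it reads 79.0° from the top camera and 78.5° from the scene camera. The start reading in both was about −1.4°, so the turn is about 80°, and it did not change after the button press.
- **Forces:** the most I saw while pushing the peg was about 4 N. The start button bottomed after about 6 mm of travel, at up to 18 N on the wrist.
- **Start and stop buttons:** the green button is back at its starting pixel position and the red button is unmoved.
- **Surroundings:** the bystanders I could see look unmoved in the final pictures. The hand is clear at z = 0.22 m, with wrist force near zero.

**What disagreed**
- The two cameras placed the dial about 5 mm apart. I used the average and checked the dial by camera and force as it turned.
- The dial's snaps were softer than described. It mostly stayed near the finger past half-way, so I carried it most of the way to the fourth click.

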